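# Press a sealing mat onto a 96-well plate with the swing-arm press and hold it down

## Task

Swing the press arm over the plate in its nest until it meets its stop, then pull the ball-knob lever down by exactly four clicks of its ratchet wheel, which pushes the sealing mat home; do not pull the lever before the arm is over the plate, and do not run on into a fifth click. Finish while still holding the ball knob down at the fourth click, because its return spring lifts it again if it is let go. Leave the other things on the bench where they are.

Things in the scene. Friction and masses are not known exactly. Their poses are not given: they have to be found in the camera images.
- press: Base of the bench press: grey cast plate 300 x 170 mm, top 15 mm above the bench, bolted down, with a 28 mm steel post, 188 mm high, near one end and the plate nest at the other. Origin: on the bench under the post's axis; its x axis runs from the post to the nest centre (175 mm away), z up.
- swing_arm (a joint): Angle of the white arm that turns on the post, rad. 0: fully over the nest, against its stop, the arm along the press's +x. Positive: swung clear, clockwise seen from above (at value a the arm points along the press's x axis turned by -a about z). Starts 0.95 to 1.45 away; stiff, stays where it is left; takes about 4 N at the upright grip to turn.
- upright_grip (a point): Middle of the upright black grip on the arm: a round handle 24 mm in diameter, from 154 to 211 mm above the bench; this point is 187 mm above the bench and 85 mm from the post's axis. Its x axis points outward along the arm, from the post to the press head, z up. The arm's top is at 150 mm.
- ratchet_lever (a joint): Lever angle, rad. 0: at rest, leaning out 35 degrees above level; grows as the knob is pulled out and down. A sprung roller drops into a notch of the toothed wheel every 0.262: clicks at 0.262, 0.524, 0.785, the fourth at 1.047 (25 degrees below level), a fifth at 1.309. The knob takes 4 to 17 N: the force sags into each notch, then jumps by 3 N or more just past it. A spring lifts it if let go.
- lever_pivot (a point): Point on the lever's level turning axis in the plane of the knob: 155 mm out along the arm from the post's axis, 39 mm to the arm's -y side, 150 mm above the bench. The lever turns in the upright plane through this point along the arm, so the knob moves outward along the arm and down.
- knob_centre (a point): Centre of the dark ball knob, 32 mm in diameter, at the end of the lever, 120 mm from lever_pivot. At rest it is 219 mm above the bench, at the fourth click 99 mm. It can be pushed down from above with the closed fingertips, or gripped across the arm's direction.
- ball_knob: The dark ball knob itself; origin where it screws onto the lever, 15 mm short of its centre; z points outward along the lever.
- seal_mat (a joint): How far the grey sealing mat (78 x 118 mm) has been pushed into the wells of the white 96-well plate (86 x 128 x 15 mm) that is fixed in the nest, m. 0: plugs just started, 4 mm proud; 0.004: fully home. The foot meets it during the third click and seats it at the fourth; it stays where it was pushed.
- spare_plate: Loose white 96-well plate 86 x 128 x 15 mm lying beside the press; bystander.
- marker: Loose black marker pen 128 mm long, 13 mm thick, lying beside the press; bystander.
- timer: Loose small white bench timer 68 x 62 x 18 mm beside the press; bystander.

How it is judged:
By the outcome, as a careful person would: the job done as asked, in the order asked, and still so for the second after the job is handed in, while the arm keeps its last pose, push and grip.
It also fails if it takes over 58 s, if anything falls off the work surface, if the arm or the gripper's body presses on something with over 40 N, if the wrist force passes 120 N, or if a joint passes its speed limit or range.

## Robot

A 6-joint arm with a two-finger parallel gripper is mounted at the origin on the work surface; the furniture and walls round the work are solid. World frame = base frame: x ahead of the robot, y to its left, z up, the work surface at z = 0. Lengths are in m, angles in rad, forces in N, time in s.
With the tool pointing down it reaches from about 0.375 to 0.925 m from the base axis. Payload 5.7 kg.
Tool frame: the origin (TCP) lies midway between the tips of the shut fingers; the grasp point (between the pads) lies 19 mm behind it; z points along the fingers, y is the line along which they close (so a half turn about z gives the same grasp; the last joint's range is limited). The gripper opens to 85 mm and grips with 20 to 120 N. Pads are 22 mm wide; open, the fingers measure 114 mm over their backs; the gripper's body (76 mm by 85 mm) begins 54 mm behind the grasp point. The pads swing forward as they close: fully open they stand 13 mm farther back than shut.
Start: joints at [-1.287, 0.359, 1.51, -0, 1.272, -0.115], TCP at [0.233, -0.553, 0.231] pointing down, gripper open.
Joint ranges: [-2.97, 2.97], [-1.01, 2.36], [0.21, 2.38], [-0.96, 4.11], [0.2, 2.71], [-2.98, 2.98]. Speed limits (rad/s): [2.39, 2.39, 3.14, 3.14, 3.14, 3.14].

## Interface

Orientations are given as [roll, pitch, yaw] about the fixed x, y, z axes, in that order (R = Rz(yaw) Ry(pitch) Rx(roll)).
In Python, from workcell import bot gives the robot as it stands.
- The arm moves only by the tool drive_tool, never from a script. Its argument "plan" is a list of rows, each a list of 7 numbers: the opening, from 0 (shut) to 1 (fully open), then the shift along the tool's x, y, z in fractions of the full range, 1 being 100 cm, then the turn, a rotation vector about the tool's x, y, z in normalised numbers (1 is 2 rad). In form: [[jaw, x, y, z, wx, wy, wz], ...]. A call has 1 to 20 rows; each row is the pose to reach, as a shift and turn from the pose commanded when the call began, along the tool's axes at that moment; what a row does not reach only later rows make up. A row lasts 1/8 s, in which the tool goes at most 62.5 mm and 10.7 degrees, less where a joint would pass 70% of its speed; a pose out of reach is approached as far as the arm can. A call with a gripper value outside its range is refused whole. The fingers move at their own pace and stop on an object; "newtons" is the grip in N (left out, the last holds). Time passes only in rows, so rows that repeat a pose let the fingers close. It gives the time, the measured TCP pose, the force, the opening and the grip force at its end, in the units of the state.
- bot.sense(): the state, without advancing time (a new reading comes with each control period).
- bot.capture(name): name is "side" or "top" or "wrist"; returns a dict with "pixels" (480x640x3 uint8, red, green, blue), "intrinsics" (3x3 intrinsics, pixels), "xyz" and "orientation" of the camera in the world; the wrist camera has in their place "mount" (4x4, takes a point from camera to tool coordinates, whose origin is the TCP and whose axes are the flange's). Camera axes: x right, y down, z forward; pixel columns grow to the right and rows downward; lengths in m; the calibration is good to about 2 mm. A picture is of the moment at which its call begins: read the wrist's pose just before it. There is no depth.
- bot.sign_off(): hands the job in; it is judged then, once.
The state is a dict: "time_s": time; "joints": joint angles; "qvel": joint speeds; "joint_efforts": joint torques, N m; "tcp_pos": TCP position; "tool_rot": TCP orientation; "wrist_force": force on the tool from outside, world axes, zero at the start; "ft_torque": the same for the moment, N m; "finger_gap": opening from 0.0 (shut) to 1.0 (fully open); "grip_force": force on a finger pad.
Only numpy, scipy, OpenCV 4.12 (cv2) and the standard library are available. Lean on these libraries where they do the work, as an engineer would, in place of code of your own. Each camera call takes 0.05 s, during which the arm holds its last target. There are 200 camera calls.

## Working session

There is one attempt and no reset: what is moved stays moved. The work goes in short steps, Python scripts to look and compute and a tool call to move; the robot and the scene stay as the last step left them, time stands still between calls to the robot, and variables do not carry over. Pictures are saved under pics/ and viewed, at most 10 in all, crops included, and the job is handed in when it is done.

Besides the shell and the picture viewer there is one more tool, called after "Call:" as name(argument=value, ...) on one line, values as JSON. drive_tool: Moves the arm, as the interface text tells. Its arguments: {"type":"object","properties":{"plan":{"type":"array","items":{"type":"array","items":{"type":"number"}}},"newtons":{"type":"number"}},"required":["plan"]}

```bash
mkdir -p pics; ls
python3 - <<'E'
from workcell import bot
import cv2,pickle
s=bot.sense();print(s)
d={}
for n in("top","side"):
    c=bot.capture(n);d[n]=c;cv2.imwrite(f"pics/{n}0.png",c["pixels"][:,:,::-1]);print(n,c["intrinsics"],c["xyz"],c["orientation"])
pickle.dump(d,open("c0.pkl","wb"))
E
```

```text
pics
{'time_s': 0.0, 'joints': array([-1.28710928e+00,  3.59512305e-01,  1.51141307e+00, -2.34033934e-05,
        1.27250576e+00, -1.15106689e-01]), 'qvel': array([-1.46363758e-04,  5.38540696e-05, -1.45617352e-03,  1.36274805e-03,
        1.12427713e-03, -5.55941679e-04]), 'joint_efforts': array([ 9.33562078e-04, -5.27616405e+01, -2.78622204e+01, -2.01802341e-04,
        1.33302331e-02,  8.99910759e-06]), 'tcp_pos': array([ 0.23277677, -0.55227778,  0.23045661]), 'tool_rot': array([-3.13976378e+00, -1.88944392e-04,  3.98800459e-01]), 'wrist_force': array([0.04602113, 0.1087184 , 0.21991514]), 'ft_torque': array([-0.02424243,  0.03585204, -0.00864931]), 'grip_force': 0.0, 'finger_gap': 1.0007628779639959}
top [[499.88185834   0.         318.44694295]
 [  0.         499.88185834 240.65646765]
 [  0.           0.           1.        ]] [0.42315968 0.08299014 1.10480044] [-2.99769885  0.02075681 -1.57853387]
side [[477.02220648   0.         320.88150134]
 [  0.         477.02220648 239.03823591]
 [  0.           0.           1.        ]] [0.52874463 0.77625099 0.64980983] [-2.19567825  0.01589818 -3.12119064]
```

View pics/top0.png

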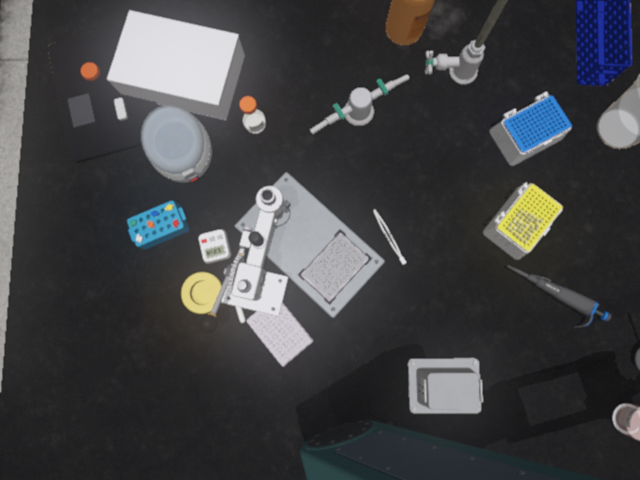

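View pics/side0.png

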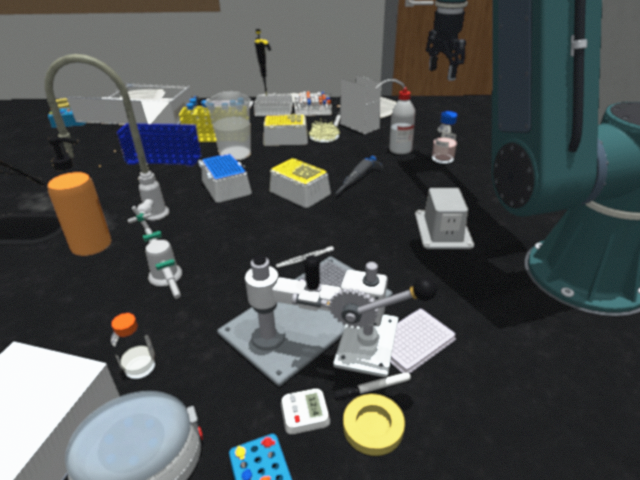

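The top view shows the press with its post cap near (268,197), nest near (336,266) and grip near (257,239). In the side view the knob is at (424,290) and the grip at (312,270). I'll refine these with masks.

```bash
cat > h.py <<'E'
import numpy as np,cv2
from scipy.spatial.transform import Rotation as R
def ray(c,u,v):
    d=np.linalg.inv(c["intrinsics"])@[u,v,1.]
    return np.array(c["xyz"]),R.from_euler("xyz",c["orientation"]).as_matrix()@d
def onz(c,u,v,z):
    o,d=ray(c,u,v);return o+d*(z-o[2])/d[2]
def tri(rs):
    A=0;b=0
    for o,d in rs:
        d=d/np.linalg.norm(d);P=np.eye(3)-np.outer(d,d);A=A+P;b=b+P@o
    x=np.linalg.solve(A,b);return x,[np.linalg.norm(np.cross(x-o,d/np.linalg.norm(d))) for o,d in rs]
def proj(c,p):
    q=R.from_euler("xyz",c["orientation"]).as_matrix().T@(np.array(p)-c["xyz"]);q=c["intrinsics"]@q;return q[:2]/q[2]
E
python3 - <<'E'
from h import *
import pickle
d=pickle.load(open("c0.pkl","rb"));t,s=d["top"],d["side"]
def blob(c,box,thr):
    x0,y0,x1,y1=box;g=cv2.cvtColor(c["pixels"],cv2.COLOR_RGB2GRAY)[y0:y1,x0:x1]
    n,l,st,ce=cv2.connectedComponentsWithStats((g<thr).astype(np.uint8));i=1+np.argmax(st[1:,4])
    return ce[i]+[x0,y0],st[i]+np.array([x0,y0,0,0,0])
print("knob side",blob(s,(408,275,440,303),45));print("grip side",blob(s,(303,250,322,290),45));print("grip top",blob(t,(248,230,266,248),50))
# nominal pixels
post=onz(t,268,196,.188)
for z in(.015,):
    for p in((287,173),(383,261),(333,316),(236,226)):print("corner",p,onz(t,*p,z).round(4))
print("post",post.round(4),"nest",onz(t,336,266,.034).round(4))
print("grip tri",tri([ray(t,257,239),ray(s,312,270)]))
print("post tri",tri([ray(t,268,196),ray(s,261,264)]))
a=cv2.resize(t["pixels"][160:330,200:400],None,fx=4,fy=3.5,interpolation=cv2.INTER_CUBIC)[:,:,::-1]
cv2.imwrite("pics/tz.png",cv2.convertScaleAbs(a,alpha=1.5,beta=20))
E
```

```text
knob side (array([424.86392811, 288.2182285 ]), array([408, 275,  32,  28, 779]))
grip side (array([311.79176201, 270.97254005]), array([303, 256,  19,  33, 437]))Traceback (most recent call last):
  File "<stdin>", line 8, in <module>
  File "<stdin>", line 6, in blob
    return _wrapfunc(a, 'argmax', axis=axis, out=out, **kwds)
    return bound(*args, **kwds)
ValueError: attempt to get argmax of an empty sequence
```

Run:
```python
from h import *
import pickle
d=pickle.load(open("c0.pkl","rb"));t,s=d["top"],d["side"]
post=onz(t,268,196,.188)
C=np.array([onz(t,*p,.015) for p in((287,173),(383,261),(333,316),(236,226))])
print("corners",C.round(4).tolist(),np.linalg.norm(np.diff(C,axis=0),axis=1))
print("post",post.round(4),"nest",onz(t,336,266,.034).round(4))
print("grip tri",tri([ray(t,257,239),ray(s,312,271)]))
print("post tri",tri([ray(t,268,196),ray(s,261,264)]))
a=cv2.resize(t["pixels"][165:325,200:400],None,fx=4,fy=3.75,interpolation=cv2.INTER_CUBIC)[:,:,::-1]
cv2.imwrite("pics/tz.png",cv2.convertScaleAbs(a,alpha=1.6,beta=30))
```

```text
corners [[0.7359, 0.174, 0.015], [0.5349, -0.0363, 0.015], [0.4169, 0.0743, 0.015], [0.6161, 0.2872, 0.015]] [0.29091422 0.16170714 0.29162025]
post [0.6421 0.1953 0.188 ] nest [0.5231 0.0667 0.034 ]
grip tri (array([0.56102071, 0.21563094, 0.18523134]), [np.float64(9.37354207225318e-05), np.float64(9.373542072244615e-05)])
post tri (array([0.64248684, 0.19586024, 0.18315478]), [np.float64(0.0007563206271829579), np.float64(0.0007563206271827567)])
```

View pics/tz.png

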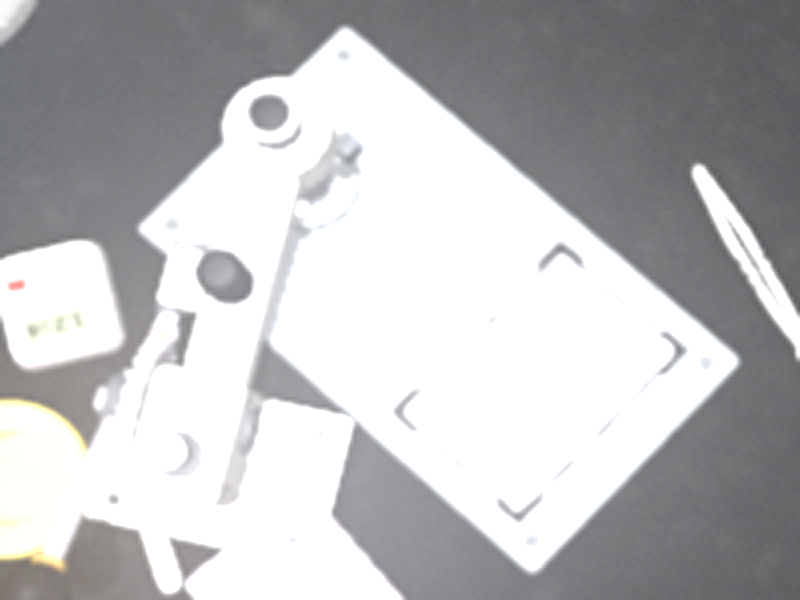

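The zoomed view shows the post cap near (268,195), grip near (256,238) and nest brackets centred near (335,266). From these, the press axis is about -133.2° and the arm is at about 166.2°, so a is about 1.06. I'll move above the grip.

The manual's scale: shifts go in shares of 100 cm and turns go in shares of 2 rad. Converting my numbers, 600 mm / 1000 = 0.6, -581 mm / 1000 = -0.581, 0.641 rad / 2 = 0.3205.

Call:
drive_tool(plan=[[1,0,0,-0.06,0,0,0],[1,0,0,-0.06,0,0,0],[1,0.6,-0.581,-0.06,0,0,0.3205],[1,0.6,-0.581,-0.06,0,0,0.3205],[1,0.6,-0.581,-0.06,0,0,0.3205],[1,0.6,-0.581,-0.06,0,0,0.3205],[1,0.6,-0.581,-0.06,0,0,0.3205],[1,0.6,-0.581,-0.06,0,0,0.3205],[1,0.6,-0.581,-0.06,0,0,0.3205],[1,0.6,-0.581,-0.06,0,0,0.3205],[1,0.6,-0.581,-0.06,0,0,0.3205],[1,0.6,-0.581,-0.06,0,0,0.3205],[1,0.6,-0.581,-0.06,0,0,0.3205],[1,0.6,-0.581,-0.06,0,0,0.3205],[1,0.6,-0.581,-0.06,0,0,0.3205],[1,0.6,-0.581,-0.06,0,0,0.3205],[1,0.6,-0.581,-0.06,0,0,0.3205],[1,0.6,-0.581,-0.06,0,0,0.3205],[1,0.6,-0.581,-0.06,0,0,0.3205],[1,0.6,-0.581,-0.06,0,0,0.3205]])

```text
time_s: 2.6
tcp_pos: [0.5601, 0.2143, 0.2916]
tool_rot: [-3.142, -0.0, -0.244]
wrist_force: [-0.1, -0.4, 0.7]
finger_gap: 0.999
grip_force: 0.0
```

```bash
cat >> h.py <<'E'
from workcell import bot
def delta(p,yaw):
    s=bot.sense();M=R.from_euler("xyz",s["tool_rot"]);T=R.from_euler("xyz",[np.pi,0,yaw])
    print("tcp",s["tcp_pos"].round(4),s["tool_rot"].round(4),"F",s["wrist_force"].round(1),"t",s["time_s"],"gap",s["finger_gap"])
    print("d mm",(M.inv().apply(np.array(p)-s["tcp_pos"])*1000).round(1),"rv",(M.inv()*T).as_rotvec().round(4))
def wrist():
    s=bot.sense();c=bot.capture("wrist");M=np.eye(4);M[:3,:3]=R.from_euler("xyz",s["tool_rot"]).as_matrix();M[:3,3]=s["tcp_pos"]
    M=M@c["mount"];c["xyz"]=M[:3,3];c["orientation"]=R.from_matrix(M[:3,:3]).as_euler("xyz");return c
E
python3 - <<'E'
from h import *
c=wrist();cv2.imwrite("pics/w1.png",c["pixels"][:,:,::-1])
print(proj(c,[.56,.2161,.211]),proj(c,[.6424,.1957,.188]))
delta([.56,.2161,.168],-.242)
E
```

```text
[317.33312489 247.37551838] [317.1492209   86.61470127]
tcp [0.5602 0.2145 0.2916] [-3.1415e+00 -2.0000e-04 -2.4350e-01] F [ 0.1 -0.6  0.5] t 2.65 gap 0.9988711979193886
d mm [ -0.6  -1.5 123.6] rv [-0.0001 -0.0002 -0.0015]
```

View pics/w1.png

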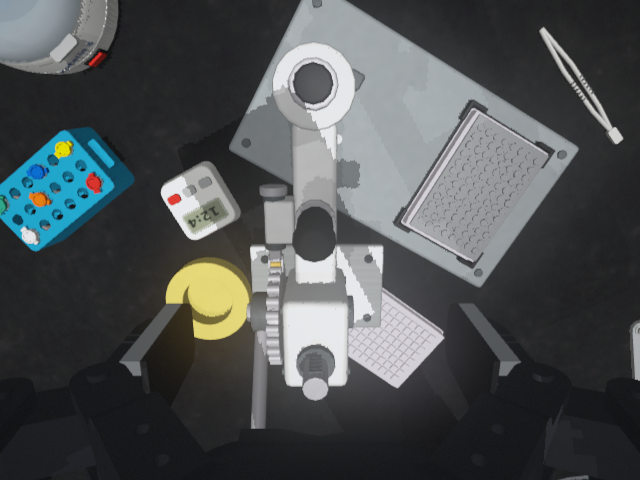

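The wrist view shows the grip top at about (313,240), against a predicted (317,247), and the post at (314,84), against (317,87). That is about 1 mm off. I'll descend and cage the handle.

Converted, 121 mm / 1000 = 0.121, 110 mm / 1000 = 0.11.

Call:
drive_tool(plan=[[1,0,-0.001,0.04,0,0,0],[1,0,-0.001,0.08,0,0,0],[1,0,-0.001,0.11,0,0,0],[1,0,-0.001,0.121,0,0,0],[0.6,0,-0.001,0.121,0,0,0],[0.34,0,-0.001,0.121,0,0,0],[0.34,0,-0.001,0.121,0,0,0],[0.34,0,-0.001,0.121,0,0,0],[0.34,0,-0.001,0.121,0,0,0]], newtons=25)

```text
time_s: 3.78
tcp_pos: [0.5607, 0.2165, 0.1707]
tool_rot: [-3.141, -0.0, -0.242]
wrist_force: [1.1, 0.4, 0.3]
finger_gap: 0.345
grip_force: 0.0
```

Run:
```python
from h import *
P=np.array([.6424,.1957]);s=bot.sense();M=R.from_euler("xyz",s["tool_rot"])
delta([.5842,.1337,.170],.817)
for deg in range(6,67,6):
    b=np.radians(166.15+min(deg,64));p=np.r_[P+.085*np.array([np.cos(b),np.sin(b)]),s["tcp_pos"][2]]
    print(min(deg,64),(M.inv().apply(p-s["tcp_pos"])*1000).round(0),round(-np.radians(min(deg,64)),3))
```

```text
tcp [0.5607 0.2165 0.1707] [-3.1412e+00 -5.0000e-04 -2.4220e-01] F [1.1 0.4 0.3] t 3.775 gap 0.34520378180241207
d mm [42.7 74.8  0.7] rv [-1.0000e-04 -6.0000e-04 -1.0592e+00]
6 [-0. 10. -0.] -0.105
12 [ 1. 18. -0.] -0.209
18 [ 4. 27. -0.] -0.314
24 [ 7. 35. -0.] -0.419
30 [11. 43. -0.] -0.524
36 [16. 51. -0.] -0.628
42 [21. 58. -0.] -0.733
48 [27. 64. -0.] -0.838
54 [34. 69. -0.] -0.942
60 [42. 74. -0.] -1.047
64 [47. 77. -0.] -1.117
```

Converted, 69 mm / 1000 = 0.069, 64 mm / 1000 = 0.064, -0.942 rad / 2 = -0.471.

Call:
drive_tool(plan=[[0.34,0,0.005,0,0,0,-0.026],[0.34,0,0.01,0,0,0,-0.0525],[0.34,0,0.014,0,0,0,-0.0785],[0.34,0.001,0.018,0,0,0,-0.1045],[0.34,0.004,0.027,0,0,0,-0.157],[0.34,0.007,0.035,0,0,0,-0.2095],[0.34,0.011,0.043,0,0,0,-0.262],[0.34,0.016,0.051,0,0,0,-0.314],[0.34,0.021,0.058,0,0,0,-0.3665],[0.34,0.027,0.064,0,0,0,-0.419],[0.34,0.034,0.069,0,0,0,-0.471],[0.34,0.034,0.069,0,0,0,-0.471]])

```text
time_s: 5.28
tcp_pos: [0.5773, 0.1411, 0.1705]
tool_rot: [3.141, -0.0, 0.699]
wrist_force: [-0.2, 0.0, 0.6]
finger_gap: 0.337
grip_force: 0.0
```

Converted, 10 mm / 1000 = 0.01, 9 mm / 1000 = 0.009, -0.115 rad / 2 = -0.0575.

Call:
drive_tool(plan=[[0.34,0,0.003,0,0,0,-0.0175],[0.34,0,0.005,0,0,0,-0.03],[0.34,0,0.007,0,0,0,-0.04],[0.34,0.0005,0.009,0,0,0,-0.0525],[0.34,0.0005,0.01,0,0,0,-0.0575]])

```text
time_s: 5.9
tcp_pos: [0.5836, 0.1339, 0.1702]
tool_rot: [-3.141, 0.0, 0.815]
wrist_force: [-1.1, 2.8, -0.5]
finger_gap: 0.339
grip_force: 1.7
```

Run:
```python
from h import *
c=wrist();cv2.imwrite("pics/w2.png",c["pixels"][:,:,::-1]);t=bot.capture("top");s=bot.capture("side")
a=np.hstack([t["pixels"][165:365,200:400],s["pixels"][200:400,200:400]])
cv2.imwrite("pics/t2.png",cv2.resize(a,None,fx=2,fy=2,interpolation=cv2.INTER_CUBIC)[:,:,::-1])
delta([.5842,.1337,.170],.817)
```

```text
tcp [0.5838 0.1337 0.1703] [3.1415e+00 3.0000e-04 8.1450e-01] F [-1.6  1.6 -0. ] t 6.05 gap 0.33992813010234696
d mm [0.3 0.3 0.3] rv [ 0.0001  0.0003 -0.0025]
```

View pics/t2.png

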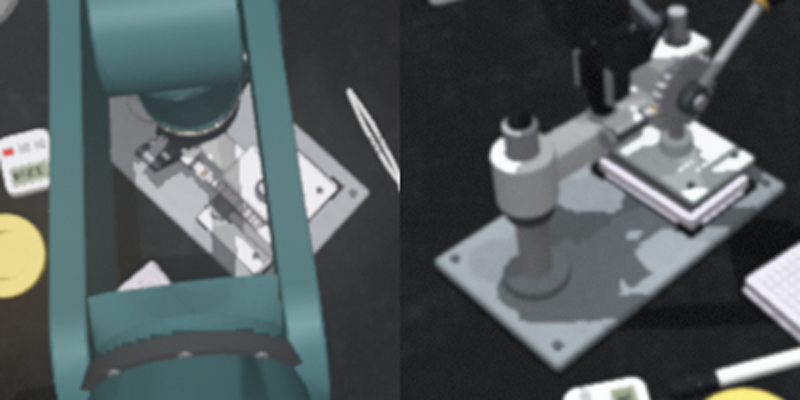

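The views show the arm almost over the nest with the handle trailing the pad. I'll keep pushing until the force rises at the stop.

Converted, 2 mm / 1000 = 0.002, 1 mm / 1000 = 0.001, -0.02 rad / 2 = -0.01.

Call:
drive_tool(plan=[[0.34,0,0.001,0,0,0,-0.005],[0.34,0,0.002,0,0,0,-0.01],[0.34,0,0.002,0,0,0,-0.01]])

```text
time_s: 6.42
tcp_pos: [0.5852, 0.1324, 0.1703]
tool_rot: [3.141, 0.0, 0.835]
wrist_force: [-2.5, 2.4, 1.1]
finger_gap: 0.341
grip_force: 1.4
```

Converted, 1.3 mm / 1000 = 0.0013, 0.7 mm / 1000 = 0.0007.

Call:
drive_tool(plan=[[0.34,0,0.0007,0,0,0,0],[0.34,0,0.0013,0,0,0,0],[0.34,0,0.0013,0,0,0,0]])

```text
time_s: 6.8
tcp_pos: [0.5856, 0.1319, 0.1702]
tool_rot: [-3.14, 0.001, 0.835]
wrist_force: [-4.2, 3.5, 0.7]
finger_gap: 0.343
grip_force: 2.5
```

Converted, 2 mm / 1000 = 0.002, 1 mm / 1000 = 0.001.

Call:
drive_tool(plan=[[0.34,0,0.001,0,0,0,0],[0.34,0,0.002,0,0,0,0],[0.34,0,0.002,0,0,0,0]])

```text
time_s: 7.18
tcp_pos: [0.5856, 0.1318, 0.1701]
tool_rot: [-3.137, 0.001, 0.835]
wrist_force: [-7.4, 7.2, 3.1]
finger_gap: 0.341
grip_force: 5.3
```

Converted, 2 mm / 1000 = 0.002, 1 mm / 1000 = 0.001.

Call:
drive_tool(plan=[[0.34,0,0.001,0,0,0,0],[0.34,0,0.002,0,0,0,0],[0.34,0,0.002,0,0,0,0]])

```text
time_s: 7.55
tcp_pos: [0.5857, 0.1318, 0.17]
tool_rot: [-3.134, 0.001, 0.835]
wrist_force: [-11.1, 11.5, 6.2]
finger_gap: 0.346
grip_force: 8.1
```

The arm is against its stop: 16 N with no motion, and the handle is at -133.3° from the post. I'll release and rise.

Converted, -140 mm / 1000 = -0.14, -100 mm / 1000 = -0.1.

Call:
drive_tool(plan=[[0.34,0,-0.004,0,0,0,0],[0.34,0,-0.007,0,0,0,0],[0.6,0,-0.007,0,0,0,0],[1,0,-0.007,0,0,0,0],[1,0,-0.007,0,0,0,0],[1,0,-0.007,-0.05,0,0,0],[1,0,-0.007,-0.1,0,0,0],[1,0,-0.007,-0.14,0,0,0],[1,0,-0.007,-0.14,0,0,0]])

```text
time_s: 8.68
tcp_pos: [0.5865, 0.1339, 0.3145]
tool_rot: [3.136, -0.006, 0.835]
wrist_force: [0.5, 0.2, -0.1]
finger_gap: 0.997
grip_force: 0.0
```

Run:
```python
from h import *
delta([.4406,.0377,.31],.817)
```

```text
tcp [0.5865 0.1339 0.3145] [ 3.1362 -0.006   0.8347] F [ 0.5  0.2 -0.1] t 8.675 gap 0.9971849743142028
d mm [-169.2  -43.5    3.2] rv [ 0.0053 -0.006   0.0176]
```

Run:
```python
from h import *
s=bot.capture("side");t=bot.capture("top")
k=[.4406,.0377,.219];q=proj(s,k);print("pred side",q,"top",proj(t,k))
x,y=q.astype(int);a=s["pixels"][y-50:y+50,x-60:x+60];b=t["pixels"];u,v=proj(t,k).astype(int);b=b[v-50:v+50,u-60:u+60]
print(x-60,y-50,u-60,v-50)
a=cv2.resize(np.vstack([a,b]),None,fx=3,fy=3,interpolation=cv2.INTER_CUBIC)[:,:,::-1];cv2.imwrite("pics/k.png",cv2.convertScaleAbs(a,alpha=1.8,beta=20))
```

```text
pred side [382.74367299 192.43700733] top [354.61342749 302.85341692]
322 142 294 252
```

View pics/k.png

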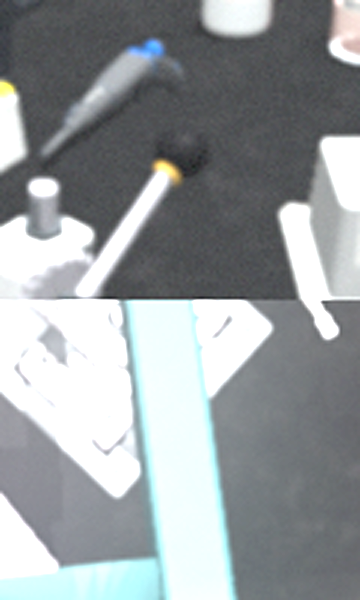

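The side view shows the knob at (382.7,193), against a predicted (382.7,192.4), so the geometry is confirmed. I'll move above the knob.

Converted, -169 mm / 1000 = -0.169, -42.5 mm / 1000 = -0.0425, 0.018 rad / 2 = 0.009.

Call:
drive_tool(plan=[[1,-0.06,-0.015,0.002,0.0025,-0.003,0.009],[1,-0.12,-0.03,0.003,0.0025,-0.003,0.009],[1,-0.169,-0.0425,0.003,0.0025,-0.003,0.009],[1,-0.169,-0.0425,0.003,0.0025,-0.003,0.009],[1,-0.169,-0.0425,0.003,0.0025,-0.003,0.009]])

```text
time_s: 9.4
tcp_pos: [0.4391, 0.0371, 0.3066]
tool_rot: [-3.136, 0.006, 0.816]
wrist_force: [1.2, 0.4, -0.4]
finger_gap: 1.003
grip_force: 0.0
```

Run:
```python
from h import *
delta([.4413,.0370,.2],.817)
```

```text
tcp [0.4391 0.0371 0.3066] [-3.1358  0.0062  0.8161] F [ 1.2  0.4 -0.4] t 9.4 gap 1.003312847467373
d mm [  2.1   2.2 106.6] rv [-0.0057  0.0062 -0.0009]
```

Converted, 106 mm / 1000 = 0.106, 95 mm / 1000 = 0.095, 0.006 rad / 2 = 0.003.

Call:
drive_tool(plan=[[1,0.002,0.002,0.04,-0.0025,0.003,0],[1,0.002,0.002,0.075,-0.0025,0.003,0],[1,0.002,0.002,0.095,-0.0025,0.003,0],[1,0.002,0.002,0.106,-0.0025,0.003,0],[1,0.002,0.002,0.106,-0.0025,0.003,0]])

```text
time_s: 10.02
tcp_pos: [0.4413, 0.0374, 0.2006]
tool_rot: [-3.14, 0.001, 0.817]
wrist_force: [0.2, 0.2, 0.3]
finger_gap: 1.002
grip_force: 0.0
```

Run:
```python
from h import *
delta([.4413,.0370,.2],.817)
```

```text
tcp [0.4413 0.0374 0.2006] [-3.1402e+00  9.0000e-04  8.1740e-01] F [0.2 0.2 0.3] t 10.025 gap 1.0018276141441227
d mm [-0.3  0.3  0.6] rv [-0.0013  0.0009  0.0004]
```

Converted, 4 mm / 1000 = 0.004.

Call:
drive_tool(plan=[[0.7,0,0,0.004,0,0,0],[0.5,0,0,0.004,0,0,0],[0.42,0,0,0.004,0,0,0],[0.38,0,0,0.004,0,0,0],[0.2,0,0,0.004,0,0,0],[0,0,0,0.004,0,0,0],[0,0,0,0.004,0,0,0],[0,0,0,0.004,0,0,0]], newtons=60)

```text
time_s: 11.02
tcp_pos: [0.4402, 0.0377, 0.1977]
tool_rot: [-3.14, -0.0, 0.817]
wrist_force: [-4.1, 2.6, 6.8]
finger_gap: 0.343
grip_force: 58.6
```

Run:
```python
from h import *
s=bot.sense();M=R.from_euler("xyz",s["tool_rot"]);delta(s["tcp_pos"],.817)
for th in (.131,.262,.393,.524,.654,.785,.85,.916,.98,1.047,1.09):
    e0=np.radians(35);e=e0-th
    print(th,"x",round(-120*(np.cos(e)-np.cos(e0)),1),"z",round(-120*(np.sin(e)-np.sin(e0)),1))
s=bot.capture("side");print(proj(s,[.4406,.0377,.219]));cv2.imwrite("pics/k2.png",cv2.resize(s["pixels"][140:340,240:440],None,fx=3,fy=3)[:,:,::-1])
```

```text
tcp [0.4402 0.0377 0.1977] [-3.1399e+00 -1.0000e-04  8.1660e-01] F [-4.1  2.6  6.8] t 11.025 gap 0.34301946110019393
d mm [0. 0. 0.] rv [-0.0017 -0.0001 -0.0004]
0.131 x -8.1 z 13.4
0.262 x -14.5 z 27.8
0.393 x -18.9 z 42.9
0.524 x -21.2 z 58.4
0.654 x -21.6 z 74.0
0.785 x -19.9 z 89.6
0.85 x -18.3 z 97.3
0.916 x -16.2 z 104.9
0.98 x -13.6 z 112.1
1.047 x -10.5 z 119.5
1.09 x -8.2 z 124.2
[382.74367299 192.43700733]
```

View pics/k2.png

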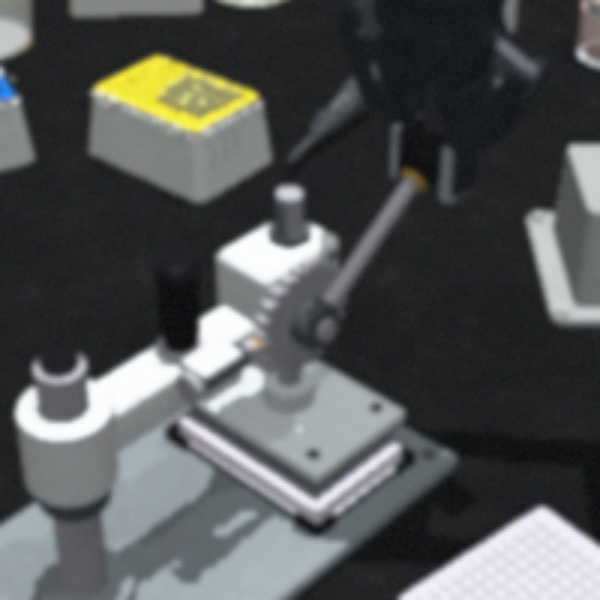

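The view shows the fingers around the knob, with the lever at rest and the foot over the plate. I'll pull down along the arc in stages.

Converted, 28 mm / 1000 = 0.028, 20 mm / 1000 = 0.02.

Call:
drive_tool(plan=[[0,-0.004,0,0.006,0,0,0],[0,-0.008,0,0.013,0,0,0],[0,-0.0115,0,0.02,0,0,0],[0,-0.0145,0,0.028,0,0,0],[0,-0.0145,0,0.028,0,0,0]])

```text
time_s: 11.7
tcp_pos: [0.4296, 0.0265, 0.1692]
tool_rot: [-3.14, 0.001, 0.816]
wrist_force: [-5.3, -0.6, 4.6]
finger_gap: 0.338
grip_force: 61.6
```

Converted, 30.5 mm / 1000 = 0.0305, 23 mm / 1000 = 0.023.

Call:
drive_tool(plan=[[0,-0.0025,0,0.007,0,0,0],[0,-0.0045,0,0.015,0,0,0],[0,-0.006,0,0.023,0,0,0],[0,-0.0067,0,0.0305,0,0,0],[0,-0.0067,0,0.0305,0,0,0]])

```text
time_s: 12.32
tcp_pos: [0.4262, 0.0226, 0.1388]
tool_rot: [-3.14, -0.001, 0.815]
wrist_force: [-2.9, 4.9, 4.2]
finger_gap: 0.344
grip_force: 66.8
```

```bash
cat >> h.py <<'E'
def lev():
    s=bot.sense();p=s["tcp_pos"]-np.array([.4402,.0377,.1977]);x=p[:2]@[-.6845,-.7290]*1000;z=p[2]*1000
    e0=np.radians(35);v=np.array([120*np.cos(e0)+x,120*np.sin(e0)+z]);print("out",x.round(1),"z",z.round(1),"theta",(e0-np.arctan2(v[1],v[0])).round(3),"r",np.linalg.norm(v).round(1),"lat",(p[:2]@[.729,-.6845]*1000).round(1),"F",s["wrist_force"].round(1),s["grip_force"],s["finger_gap"],s["time_s"])
E
python3 -c "
from h import *
lev()"
```

```text
out 20.6 z -58.9 theta 0.527 r 119.3 lat 0.2 F [-2.9  4.9  4.2] 66.80535435676575 0.3442426842632562 12.325
```

Converted, 31 mm / 1000 = 0.031, 15.6 mm / 1000 = 0.0156.

Call:
drive_tool(plan=[[0,-0.0004,0,0.008,0,0,0],[0,-0.0004,0,0.0156,0,0,0],[0,0.0004,0,0.0235,0,0,0],[0,0.0013,0,0.031,0,0,0],[0,0.0013,0,0.031,0,0,0]])

```text
time_s: 12.95
tcp_pos: [0.4269, 0.0235, 0.1079]
tool_rot: [-3.14, -0.001, 0.817]
wrist_force: [-3.9, 5.1, 7.0]
finger_gap: 0.344
grip_force: 70.4
```

Run:
```python
from h import *
lev()
s=bot.capture("side");cv2.imwrite("pics/k3.png",cv2.resize(s["pixels"][140:340,240:440],None,fx=3,fy=3)[:,:,::-1])
```

```text
out 19.5 z -89.8 theta 0.787 r 119.6 lat 0.0 F [-3.9  5.1  7. ] 70.35297632217407 0.34422205299709907 12.95
```

View pics/k3.png

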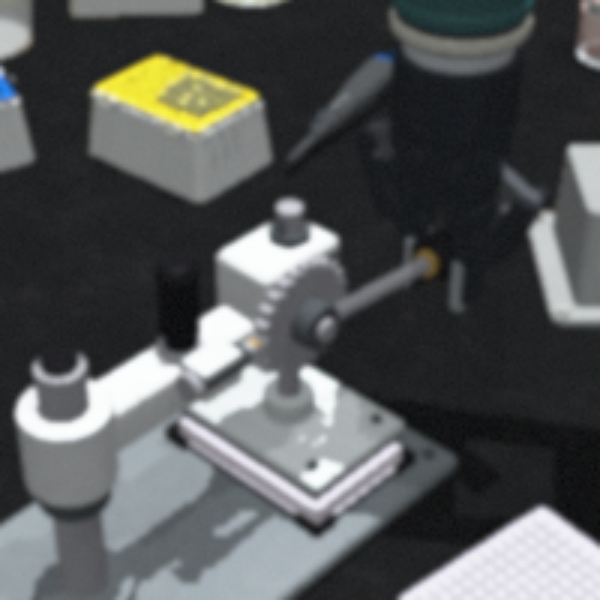

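The lever has followed to the third click (θ about 0.787) with the arm still at its stop. Now the fourth.

Converted, 22.5 mm / 1000 = 0.0225, 6.3 mm / 1000 = 0.0063.

Call:
drive_tool(plan=[[0,0.0016,0,0.0077,0,0,0],[0,0.0037,0,0.0153,0,0,0],[0,0.0063,0,0.0225,0,0,0],[0,0.0063,0,0.0225,0,0,0]])

```text
time_s: 13.5
tcp_pos: [0.4329, 0.0295, 0.0861]
tool_rot: [-3.14, -0.005, 0.814]
wrist_force: [-1.2, 15.2, 12.8]
finger_gap: 0.347
grip_force: 71.8
```

```bash
python3 -c "
from h import *
lev()"
```

```text
out 11.0 z -111.6 theta 0.984 r 117.4 lat 0.3 F [-1.2 15.2 12.8] 71.7960512638092 0.3466912221807438 13.5
```

Converted, 5.5 mm / 1000 = 0.0055, 4 mm / 1000 = 0.004.

Call:
drive_tool(plan=[[0,0.0025,0,0.003,0,0,0],[0,0.004,0,0.0055,0,0,0],[0,0.004,0,0.0055,0,0,0]])

```text
time_s: 13.88
tcp_pos: [0.434, 0.0309, 0.0804]
tool_rot: [-3.14, -0.001, 0.815]
wrist_force: [-4.8, 5.0, 12.3]
finger_gap: 0.347
grip_force: 71.8
```

```bash
python3 -c "
from h import *
lev()"
```

```text
out 9.2 z -117.3 theta 1.034 r 118.0 lat 0.1 F [-4.8  5.  12.3] 71.7972993850708 0.34705488660567513 13.875
```

Converted, 1 mm / 1000 = 0.001, 0.5 mm / 1000 = 0.0005.

Call:
drive_tool(plan=[[0,0.0005,0,0.001,0,0,0],[0,0.0005,0,0.001,0,0,0]])

```text
time_s: 14.12
tcp_pos: [0.4339, 0.0309, 0.0794]
tool_rot: [-3.14, 0.0, 0.817]
wrist_force: [-4.9, 3.4, 12.3]
finger_gap: 0.347
grip_force: 71.6
```

Converted, 1 mm / 1000 = 0.001, 0.5 mm / 1000 = 0.0005.

Call:
drive_tool(plan=[[0,0.0005,0,0.001,0,0,0],[0,0.0005,0,0.001,0,0,0]])

```text
time_s: 14.38
tcp_pos: [0.4339, 0.0309, 0.0783]
tool_rot: [-3.14, 0.001, 0.816]
wrist_force: [-5.8, 0.0, 11.5]
finger_gap: 0.345
grip_force: 71.3
```

```bash
python3 -c "
from h import *
lev()"
```

```text
out 9.3 z -119.4 theta 1.05 r 118.8 lat 0.0 F [-5.8  0.  11.5] 71.2517523765564 0.34498447069009075 14.375
```

Converted, 1 mm / 1000 = 0.001, 0.4 mm / 1000 = 0.0004.

Call:
drive_tool(plan=[[0,0.0004,0,0.001,0,0,0],[0,0.0004,0,0.001,0,0,0]])

```text
time_s: 14.62
tcp_pos: [0.4341, 0.0312, 0.0773]
tool_rot: [-3.14, 0.001, 0.816]
wrist_force: [-5.4, 0.1, 12.2]
finger_gap: 0.344
grip_force: 71.3
```

Run:
```python
from h import *
lev()
s=bot.capture("side");cv2.imwrite("pics/k4.png",cv2.resize(s["pixels"][140:340,240:440],None,fx=3,fy=3)[:,:,::-1])
```

```text
out 8.9 z -120.4 theta 1.059 r 119.0 lat 0.0 F [-5.4  0.1 12.2] 71.26356840133667 0.34419012529252324 14.625
```

View pics/k4.png

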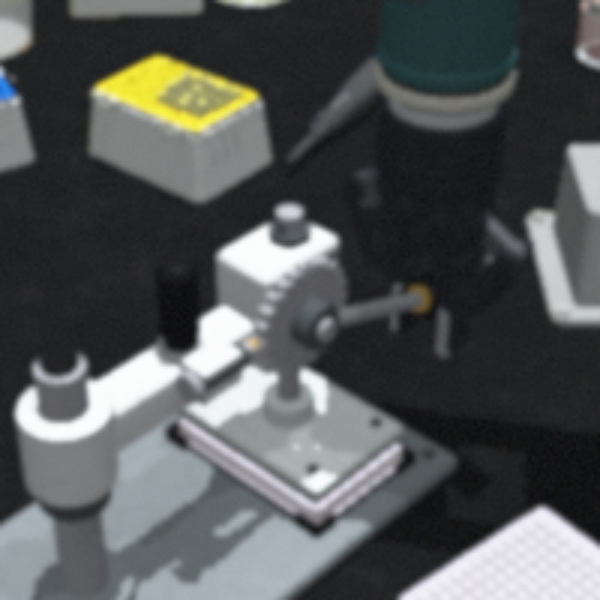

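The view shows the lever below level, with its gold collar at (420,297) in the crop. I'll check the angle independently from the collar.

Run:
```python
from h import *
from scipy.optimize import least_squares
s=bot.capture("side");piv=np.array([.5079,.1094,.150]);u=np.array([-.6845,-.7290,0])
def P(th,rc,o=0):
    e=np.radians(35)-th;return proj(s,piv+u*rc*np.cos(e)+[0,0,rc*np.sin(e)])
for n in("k2","k3","k4"):
    im=cv2.imread(f"pics/{n}.png");h=cv2.cvtColor(im,cv2.COLOR_BGR2HSV);m=cv2.inRange(h,(12,120,90),(28,255,255));m[:150]=0;m[:,:380]=0
    k,l,st,ce=cv2.connectedComponentsWithStats(m);i=1+np.argmax(st[1:,4]);c=(ce[i]-1)/3+[240,140]
    f=least_squares(lambda v:P(*v)-c,[.5,.1]);print(n,c.round(1),st[i][4],"theta,rc",f.x.round(3),"res",f.fun.round(2))
lev()
```

```text
k2 [377.3 198.2] 77 theta,rc [-0.041  0.105] res [0. 0.]
k3 [382.9 225.6] 79 theta,rc [0.669 0.106] res [ 0. -0.]
k4 [380.9 238.5] 94 theta,rc [0.932 0.108] res [-0. -0.]
out 8.9 z -120.4 theta 1.059 r 119.0 lat 0.0 F [-5.6 -0.7 12. ] 71.26196622848511 0.3472079662684237 14.725
```

The collar estimate gives about 0.97 rad, so it may lag the gripper's figure of 1.06. I'll creep on in 1 mm steps and watch for the force sag and jump.

Converted, 1 mm / 1000 = 0.001, 0.5 mm / 1000 = 0.0005.

Call:
drive_tool(plan=[[0,0.0005,0,0.001,0,0,0],[0,0.0005,0,0.001,0,0,0]])

```text
time_s: 14.98
tcp_pos: [0.4343, 0.0314, 0.0762]
tool_rot: [-3.14, 0.002, 0.817]
wrist_force: [-7.1, -1.0, 11.0]
finger_gap: 0.345
grip_force: 70.5
```

Converted, 1 mm / 1000 = 0.001, 0.5 mm / 1000 = 0.0005.

Call:
drive_tool(plan=[[0,0.0005,0,0.001,0,0,0],[0,0.0005,0,0.001,0,0,0]])

```text
time_s: 15.22
tcp_pos: [0.4347, 0.0319, 0.0752]
tool_rot: [-3.14, 0.002, 0.818]
wrist_force: [-3.9, 1.5, 9.8]
finger_gap: 0.345
grip_force: 69.5
```

Run:
```python
from h import *
lev()
s=bot.capture("side");a=[cv2.imread(f"pics/{n}.png")[:,200:600] for n in("k2","k3")]+[cv2.resize(s["pixels"][140:340,240:440],None,fx=3,fy=3)[:,200:600,::-1]]
# hub and collar centroids: print gold mask boxes per picture, plus hub (lever) line slope from bright rod pixels
for im in a:
    h=cv2.cvtColor(im,cv2.COLOR_BGR2HSV);m=cv2.inRange(h,(10,90,60),(32,255,255));m[:150]=0;m[:,:180]=0
    k,l,st,ce=cv2.connectedComponentsWithStats(m);i=1+np.argmax(st[1:,4]);print(ce[i].round(1),st[i])
```

```text
out 8.0 z -122.5 theta 1.078 r 119.1 lat -0.0 F [-3.9  1.5  9.8] 69.48156952857971 0.3451828266496686 15.225
[214.  176.8] [200 168  26  23 256]
[229.8 260.4] [216 248  23  30 297]
[222.1 299. ] [208 286  24  30 322]
```

The force is now sagging (12.2, 11, 9.8 N), so I'm dropping into the notch. I'll keep creeping.

Converted, 1 mm / 1000 = 0.001, 0.5 mm / 1000 = 0.0005.

Call:
drive_tool(plan=[[0,0.0005,0,0.001,0,0,0],[0,0.0005,0,0.001,0,0,0]])

```text
time_s: 15.52
tcp_pos: [0.4349, 0.0322, 0.0742]
tool_rot: [-3.14, 0.002, 0.818]
wrist_force: [-5.3, 0.7, 11.5]
finger_gap: 0.343
grip_force: 69.5
```

Converted, 1 mm / 1000 = 0.001, 0.5 mm / 1000 = 0.0005.

Call:
drive_tool(plan=[[0,0.0005,0,0.001,0,0,0],[0,0.0005,0,0.001,0,0,0]])

```text
time_s: 15.78
tcp_pos: [0.4352, 0.0325, 0.0732]
tool_rot: [-3.14, 0.002, 0.819]
wrist_force: [-5.6, -0.9, 10.7]
finger_gap: 0.344
grip_force: 69.5
```

Converted, 1 mm / 1000 = 0.001, 0.5 mm / 1000 = 0.0005.

Call:
drive_tool(plan=[[0,0.0005,0,0.001,0,0,0],[0,0.0005,0,0.001,0,0,0]])

```text
time_s: 16.02
tcp_pos: [0.4339, 0.0321, 0.0716]
tool_rot: [-3.138, 0.005, 0.818]
wrist_force: [-10.9, -12.4, 2.6]
finger_gap: 0.347
grip_force: 60.4
```

```bash
cat >> h.py <<'E'
def collar():
    s=bot.capture("side");piv=np.array([.5079,.1094,.150]);u=np.array([-.6845,-.7290,0])
    from scipy.optimize import least_squares
    h=cv2.cvtColor(cv2.resize(s["pixels"][140:340,240:440],None,fx=3,fy=3),cv2.COLOR_RGB2HSV);m=cv2.inRange(h,(10,90,60),(32,255,255));m[:150]=0;m[:,:380]=0
    k,l,st,ce=cv2.connectedComponentsWithStats(m);i=1+np.argmax(st[1:,4]);c=(ce[i]-1)/3+[240,140]
    f=least_squares(lambda v:proj(s,piv+u*v[1]*np.cos(.6109-v[0])+[0,0,v[1]*np.sin(.6109-v[0])])-c,[.9,.1]);print("collar",c.round(1),"theta",f.x.round(3))
E
python3 -c "
from h import *
collar();lev();collar();lev();collar();lev()"
```

```text
collar [380.3 240.6] theta [0.972 0.108]
out 9.1 z -126.4 theta 1.103 r 121.9 lat -1.2 F [ -9.1 -12.4   3. ] 61.02187514305115 0.34629461958813423 16.075
collar [380.5 240.7] theta [0.978 0.109]
out 9.3 z -126.4 theta 1.103 r 122.0 lat -1.1 F [ -8.8 -10.3   3.6] 61.15593194961548 0.3463450951756213 16.125
collar [380.5 240.8] theta [0.978 0.109]
out 9.3 z -126.5 theta 1.103 r 122.1 lat -1.1 F [-8.9 -9.5  4.3] 61.18618726730347 0.3466038503008993 16.175
```

Converted, -2 mm / 1000 = -0.002, -1 mm / 1000 = -0.001.

Call:
drive_tool(plan=[[0,-0.001,0,0,0,0,0],[0,-0.002,0,0,0,0,0],[0,-0.002,0,0,0,0,0]])

```text
time_s: 16.55
tcp_pos: [0.4336, 0.0307, 0.0717]
tool_rot: [-3.139, 0.003, 0.816]
wrist_force: [-5.3, -5.6, 5.6]
finger_gap: 0.342
grip_force: 61.4
```

```bash
python3 -c "
from h import *
lev();collar();lev();collar();lev()
s=bot.capture('side');a=cv2.resize(s['pixels'][190:290,330:430],None,fx=6,fy=6,interpolation=cv2.INTER_CUBIC)[:,:,::-1];cv2.imwrite('pics/k5.png',cv2.convertScaleAbs(a,alpha=1.8,beta=20))"
```

```text
out 9.6 z -126.0 theta 1.098 r 122.1 lat -0.1 F [-5.3 -5.6  5.6] 61.37416362762451 0.34213204814069537 16.55
collar [380.1 240.3] theta [0.966 0.107]
out 9.6 z -126.0 theta 1.098 r 122.1 lat -0.1 F [-5.9 -5.1  4.3] 61.372514963150024 0.34766103482577043 16.6
collar [380.1 240.3] theta [0.966 0.107]
out 9.6 z -126.0 theta 1.098 r 122.1 lat -0.1 F [-5.8 -5.7  5.6] 61.370354890823364 0.34457311412380137 16.65
```

View pics/k5.png

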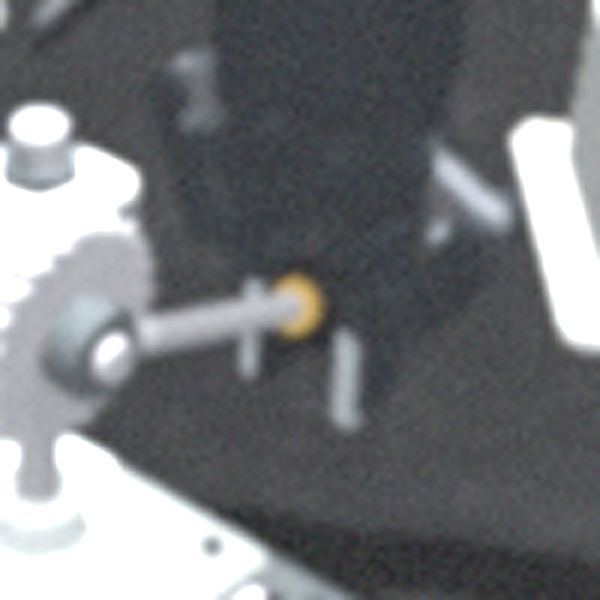

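The view shows the rod running from about (160,335) to (285,305), with the collar at (298,305) between the finger edges. I'll get the lever angle from the rod's slope in the image, which doesn't depend on position offsets.

Run:
```python
from h import *
s=bot.capture("side");piv=np.array([.5079,.1094,.150]);u=np.array([-.6845,-.7290,0])
pt=lambda th,r:proj(s,piv+u*r*np.cos(.6109-th)+[0,0,r*np.sin(.6109-th)])
def slope(th):
    d=pt(th,.095)-pt(th,.04);return np.degrees(np.arctan2(d[1],d[0]))
ths=np.linspace(-.1,1.3,141);A=[slope(t) for t in ths]
ims={n:cv2.resize(cv2.imread(f"pics/{n}.png"),(200,200),interpolation=cv2.INTER_AREA) for n in("k2","k3","k4")};ims["now"]=s["pixels"][140:340,240:440,::-1]
for n,im in ims.items():
    th0={"k2":0,"k3":.75}.get(n,1.03)
    g=cv2.cvtColor(im,cv2.COLOR_BGR2GRAY).astype(float);P=[]
    for r in np.linspace(.05,.092,25):   # rod centre: brightness-weighted across the predicted line
        c=pt(th0,r)-[240,140];d=pt(th0,.095)-pt(th0,.04);d/=np.linalg.norm(d);nn=np.array([-d[1],d[0]])
        w=np.arange(-6,6.01,.25);q=c+w[:,None]*nn;v=cv2.remap(g.astype(np.float32),q[:,0].astype(np.float32)[None],q[:,1].astype(np.float32)[None],1)[0]
        v=np.clip(v-(v.min()+v.max())/2,0,None);P.append(c+nn*(w*v).sum()/v.sum())
    P=np.array(P,np.float32);vx,vy,x0,y0=cv2.fitLine(P,cv2.DIST_HUBER,0,.01,.01).ravel()
    a=np.degrees(np.arctan2(vy,vx));a=a if vx>0 else a+180
    res=(P-[x0,y0])@[-vy,vx];print(n,"angle",a.round(2),"theta",np.interp(a if a<90 else a-360,A,ths).round(3),"rms",res.std().round(2))
print("A",np.round(A[::20],1))
```

```text
k2 angle -55.61 theta 0.004 rms 0.02
k3 angle -28.19 theta 0.71 rms 0.13
k4 angle -13.01 theta 0.952 rms 0.3
now angle -12.51 theta 0.959 rms 0.27
A [-58.8 -52.6 -45.9 -38.1 -28.7 -16.7  -1.   18.6]
```

The rod slope reads 0.004 at rest but only about 0.96 now, so the knob has slipped in the pads and the fourth click hasn't been reached. I'll carry the lever gently back up, release it, and push from above with closed fingertips. That can't slip downward.

Call:
drive_tool(plan=[[0,-0.003,0,-0.01,0,0,0],[0,-0.0055,0,-0.023,0,0,0],[0,-0.007,0,-0.036,0,0,0],[0,-0.007,0,-0.048,0,0,0],[0,-0.0055,0,-0.062,0,0,0],[0,-0.0025,0,-0.075,0,0,0],[0,0.001,0,-0.086,0,0,0],[0,0.006,0,-0.097,0,0,0],[0,0.01,0,-0.104,0,0,0],[0,0.01,0,-0.104,0,0,0]])

```text
time_s: 18.0
tcp_pos: [0.4383, 0.0379, 0.1741]
tool_rot: [-3.137, 0.007, 0.817]
wrist_force: [-7.2, -6.9, -7.1]
finger_gap: 0.31
grip_force: 50.6
```

Run:
```python
from h import *
collar();lev()
delta([.4406,.0377,.27],.817)
```

```text
collar [378.5 198.9] theta [0.004 0.106]
out 1.1 z -23.6 theta 0.184 r 109.2 lat -1.4 F [-7.6 -7.4 -7.4] 51.725322380661964 0.30469648565975765 18.05
tcp [0.4384 0.0379 0.1741] [-3.1368  0.0071  0.8169] F [-7.6 -7.4 -7.4] t 18.05 gap 0.30469648565975765
d mm [  0.7   1.3 -95.9] rv [-0.0048  0.0071 -0.0001]
```

Converted, -96 mm / 1000 = -0.096, -80 mm / 1000 = -0.08, 0.007 rad / 2 = 0.0035.

Call:
drive_tool(plan=[[0.6,0,0,0,0,0,0],[1,0,0,0,0,0,0],[1,0,0,0,0,0,0],[1,0,0,-0.04,0,0,0],[1,0,0,-0.08,0,0,0],[1,0.001,0.001,-0.096,-0.0025,0.0035,0],[0,0.001,0.001,-0.096,-0.0025,0.0035,0],[0,0.001,0.001,-0.096,-0.0025,0.0035,0],[0,0.001,0.001,-0.096,-0.0025,0.0035,0],[0,0.001,0.001,-0.096,-0.0025,0.0035,0],[0,0.001,0.001,-0.096,-0.0025,0.0035,0]])

```text
time_s: 19.42
tcp_pos: [0.4438, 0.0388, 0.2714]
tool_rot: [3.137, -0.006, 0.817]
wrist_force: [-0.5, -0.3, -0.4]
finger_gap: 0.002
grip_force: 0.0
```

```bash
cat >> h.py <<'E'
def rod(th0):
    s=bot.capture("side");piv=np.array([.5079,.1094,.150]);u=np.array([-.6845,-.7290,0])
    pt=lambda th,r:proj(s,piv+u*r*np.cos(.6109-th)+[0,0,r*np.sin(.6109-th)])
    def slope(th):
        d=pt(th,.095)-pt(th,.04);return np.degrees(np.arctan2(d[1],d[0]))
    ths=np.linspace(-.1,1.4,151);A=[slope(t) for t in ths];g=cv2.cvtColor(s["pixels"],cv2.COLOR_RGB2GRAY).astype(np.float32)
    for _ in range(3):
        P=[]
        for r in np.linspace(.05,.092,25):
            c=pt(th0,r);d=pt(th0,.095)-pt(th0,.04);d/=np.linalg.norm(d);n=np.array([-d[1],d[0]]);w=np.arange(-6,6.01,.25);q=(c+w[:,None]*n).astype(np.float32)
            v=cv2.remap(g,q[:,0][None],q[:,1][None],1)[0];v=np.clip(v-(v.min()+v.max())/2,0,None);P.append(c+n*(w*v).sum()/v.sum())
        vx,vy,_,_=cv2.fitLine(np.array(P,np.float32),cv2.DIST_HUBER,0,.01,.01).ravel();a=np.degrees(np.arctan2(vy,vx)) if vx>0 else np.degrees(np.arctan2(-vy,-vx))
        th0=np.interp(a,A,ths)
    print("rod theta",round(th0,3))
E
python3 - <<'E'
from h import *
rod(0);delta([.4406,.0377,.235],.817)
E
```

```text
rod theta 0.003
tcp [0.4439 0.0388 0.2715] [ 3.1371 -0.0066  0.8168] F [0.3 0.7 0. ] t 19.475 gap -0.00020679100758982268
d mm [-3.3 -1.9 36.4] rv [ 0.0045 -0.0066 -0.0002]
```

Converted, 64 mm / 1000 = 0.064, 57 mm / 1000 = 0.057, 0.0045 rad / 2 = 0.0023.

Call:
drive_tool(plan=[[0,-0.003,-0.002,0.015,0.0023,-0.0033,0],[0,-0.003,-0.002,0.032,0.0023,-0.0033,0],[0,-0.003,-0.002,0.036,0.0023,-0.0033,0],[0,-0.007,-0.002,0.042,0.0023,-0.0033,0],[0,-0.011,-0.002,0.0495,0.0023,-0.0033,0],[0,-0.015,-0.002,0.057,0.0023,-0.0033,0],[0,-0.0175,-0.002,0.064,0.0023,-0.0033,0],[0,-0.0175,-0.002,0.064,0.0023,-0.0033,0]])

```text
time_s: 20.48
tcp_pos: [0.4301, 0.0267, 0.2076]
tool_rot: [3.141, 0.002, 0.817]
wrist_force: [-1.8, -1.1, 3.7]
finger_gap: 0.0
grip_force: 2.2
```

```bash
cat >> h.py <<'E'
def top():
    s=bot.sense();p=s["tcp_pos"]-np.array([.4406,.0377,.235]);x=p[:2]@[-.6845,-.7290]*1000
    print("tip theta by z",(.6109-np.arcsin((s["tcp_pos"][2]-.166)/.120)).round(3),"out",x.round(1),"lat",(p[:2]@[.729,-.6845]*1000).round(1),"F",s["wrist_force"].round(1),"rot",s["tool_rot"].round(3),s["time_s"])
E
python3 - <<'E'
from h import *
top();rod(.26)
E
```

```text
tip theta by z 0.257 out 15.2 lat -0.1 F [-1.8 -1.1  3.7] rot [3.141e+00 2.000e-03 8.170e-01] 20.475
rod theta 0.262
```

Excellent: the tip and rod estimates agree at the first click. I'll continue along the arc to the third.

Converted, 61.5 mm / 1000 = 0.0615, 54 mm / 1000 = 0.054.

Call:
drive_tool(plan=[[0,-0.0025,0,0.007,0,0,0],[0,-0.0045,0,0.015,0,0,0],[0,-0.006,0,0.023,0,0,0],[0,-0.0067,0,0.0305,0,0,0],[0,-0.0071,0,0.0385,0,0,0],[0,-0.0071,0,0.046,0,0,0],[0,-0.0063,0,0.054,0,0,0],[0,-0.0054,0,0.0615,0,0,0],[0,-0.0054,0,0.0615,0,0,0]])

```text
time_s: 21.65
tcp_pos: [0.4273, 0.0233, 0.146]
tool_rot: [3.141, 0.0, 0.817]
wrist_force: [-1.5, -2.9, 3.5]
finger_gap: -0.002
grip_force: 1.8
```

Run:
```python
from h import *
top();rod(.76)
```

```text
tip theta by z 0.778 out 19.6 lat 0.2 F [-1.5 -2.9  3.5] rot [3.141 0.    0.817] 21.65
rod theta 0.779
```

Converted, 25.5 mm / 1000 = 0.0255, 1.5 mm / 1000 = 0.0015.

Call:
drive_tool(plan=[[0,0.0015,0,0.0065,0,0,0],[0,0.003,0,0.013,0,0,0],[0,0.005,0,0.0195,0,0,0],[0,0.007,0,0.0255,0,0,0],[0,0.007,0,0.0255,0,0,0]])

```text
time_s: 22.32
tcp_pos: [0.4322, 0.0284, 0.1208]
tool_rot: [3.141, 0.0, 0.817]
wrist_force: [-2.3, -2.2, 4.8]
finger_gap: 0.002
grip_force: 2.7
```

Run:
```python
from h import *
top();rod(1.)
```

```text
tip theta by z 0.997 out 12.5 lat 0.2 F [-2.3 -2.2  4.8] rot [3.141 0.    0.817] 22.325
rod theta 0.994
```

Call:
drive_tool(plan=[[0,0.001,0,0.0025,0,0,0],[0,0.002,0,0.0045,0,0,0],[0,0.002,0,0.0045,0,0,0]])

```text
time_s: 22.75
tcp_pos: [0.4332, 0.0295, 0.1165]
tool_rot: [3.141, 0.001, 0.818]
wrist_force: [-4.9, -4.7, 8.9]
finger_gap: -0.002
grip_force: 4.3
```

Converted, 1 mm / 1000 = 0.001, 0.4 mm / 1000 = 0.0004.

Call:
drive_tool(plan=[[0,0.0004,0,0.001,0,0,0],[0,0.0004,0,0.001,0,0,0]])

```text
time_s: 23.0
tcp_pos: [0.4334, 0.0297, 0.1156]
tool_rot: [3.141, 0.001, 0.818]
wrist_force: [-4.1, -5.5, 9.1]
finger_gap: 0.004
grip_force: 4.4
```

Run:
```python
from h import *
top();rod(1.)
```

```text
tip theta by z 1.044 out 10.8 lat 0.2 F [-4.1 -5.5  9.1] rot [3.141e+00 1.000e-03 8.180e-01] 23.0
rod theta 1.04
```

Converted, 1 mm / 1000 = 0.001, 0.4 mm / 1000 = 0.0004.

Call:
drive_tool(plan=[[0,0.0004,0,0.001,0,0,0],[0,0.0004,0,0.001,0,0,0]])

```text
time_s: 23.3
tcp_pos: [0.4337, 0.03, 0.1147]
tool_rot: [3.141, 0.001, 0.818]
wrist_force: [-4.2, -5.5, 9.7]
finger_gap: 0.001
grip_force: 5.1
```

Run:
```python
from h import *
top();rod(1.)
```

```text
tip theta by z 1.053 out 10.3 lat 0.2 F [-4.2 -5.5  9.7] rot [3.141e+00 1.000e-03 8.180e-01] 23.3
rod theta 1.051
```

Converted, 1 mm / 1000 = 0.001, 0.4 mm / 1000 = 0.0004.

Call:
drive_tool(plan=[[0,0.0004,0,0.001,0,0,0],[0,0.0004,0,0.001,0,0,0]])

```text
time_s: 23.6
tcp_pos: [0.4339, 0.0303, 0.1138]
tool_rot: [3.141, 0.001, 0.818]
wrist_force: [-4.4, -5.3, 11.5]
finger_gap: 0.002
grip_force: 6.0
```

Run:
```python
from h import *
top();rod(1.);rod(1.);top()
```

```text
tip theta by z 1.061 out 10.0 lat 0.2 F [-4.4 -5.3 11.5] rot [3.141e+00 1.000e-03 8.180e-01] 23.6
rod theta 1.061
rod theta 1.061
tip theta by z 1.061 out 10.0 lat 0.3 F [-4.8 -5.8 12.1] rot [3.141e+00 1.000e-03 8.180e-01] 23.7
```

```bash
python3 -c "
from workcell import bot
print(bot.sign_off())"
```

```text
the job is handed in; nothing more can be done
None
```

I handed the job in at 23.7 s: the press arm is against its stop, and the closed fingertips are holding the ball knob down just past the fourth click (lever about 1.06 rad, click at 1.047). My first try, gripping the knob, slipped short of that click at about 0.96 rad, so I let the lever back up to rest and pushed it down from above instead; I did not check the mat's seating or the loose items in a final picture.

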